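Stow the check weight and hold the balance cover at its pointer

ROBOT

A 7-joint arm with a two-finger parallel gripper is mounted at the origin on the work surface. World frame = base frame: x ahead of the robot, y to its left, z up, the work surface at z = 0. Lengths are in m, angles in rad, forces in N, time in s.
With the tool pointing down it reaches from about 0.425 to 0.925 m from the base axis. Payload 6.8 kg.
Tool frame: the origin (TCP) lies on the centre line of the jaws, within the pads' length; the fingertips stand 14 mm ahead of it and the grasp point (between the pads) lies 5 mm behind it; z points along the fingers, y is the line along which they close (so a half turn about z gives the same grasp; the last joint's range is limited). The gripper opens to 85 mm and grips with 20 to 120 N. Pads are 22 mm wide; open, the fingers measure 114 mm over their backs; the gripper's body (76 mm by 85 mm) begins 54 mm behind the grasp point. The pads swing forward as they close: fully open they stand 13 mm farther back than shut.
Start: joints at [1.16, 0.477, 0.022, 1.555, -0.011, 1.109, -0.083], TCP at [0.201, -0.644, 0.245] pointing down, gripper open.
Joint ranges: [-2.96, 2.96], [-0.34, 2.1], [-1.41, 1.46], [0.24, 2.44], [-1.37, 4.51], [0.17, 1.92], [-2.96, 2.96]. Speed limits (rad/s): [2.39, 2.39, 3.14, 3.14, 3.14, 3.14, 3.14].

INTERFACE

Orientations are given as a unit quaternion [w, x, y, z].
In Python, from station import bot gives the robot as it stands. The module is installed in compiled form; this text tells all that it offers.
- The arm moves only by the tool drive_tool, never from a script. Its argument "commands" is a list of rows, each an object with "hand": the opening, from 0 (shut) to 1 (fully open); "translation": the shift along the world's x, y, z in mm, a list of three; "angular": the turn, a rotation vector about the world's x, y, z in rad, a list of three. In form: [{"hand": hand, "translation": [tx, ty, tz], "angular": [ax, ay, az]}, ...]. A call has 1 to 12 rows; each row is the pose to reach, as a shift and turn from the pose commanded when the call began; what a row does not reach only later rows make up. A row lasts 1/8 s, in which the tool goes at most 62.5 mm and 10.7 degrees, less where a joint would pass 70% of its speed; a pose out of reach is approached as far as the arm can. A call with a gripper value outside its range is refused whole. The fingers move at their own pace and stop on an object; "force" is the grip in N (left out, the last holds). Time passes only in rows, so rows that repeat a pose let the fingers close. It gives the time, the measured TCP pose, the force, the opening and the grip force at its end, in the units of the state.
- bot.get_obs(): the state, without advancing time (a new reading comes with each control period).
- bot.read_camera(name): name is "side" or "top"; returns the picture (400x640x3 uint8, red, green, blue); there is no depth.
- bot.camera_model(name): a dict with "fx", "fy", "cx", "cy" (pixels), "view" (4x4, takes a point from world to camera coordinates). Camera axes: x right, y up, looking along -z (the intrinsics and any distortion apply to the point x, -y, -z); pixel columns grow to the right and rows downward; lengths in m; the calibration is good to about 2 mm. A picture is of the moment at which its call begins. camera_model takes no time and is no camera call.
- bot.hand_in(): hands the job in; it is judged then, once.
Trained networks look in the newest picture that a camera, given by its name, has taken for a name from the list of things; names that differ only in an ending like _2 or _b are one class to them, and where a whole thing is asked for, a point or a joint stands for the part that bears it (a point fixed in the world has none). Each returns a list of dicts, best first, with "score" (0 to 1); they miss things now and then, are a little off and sometimes report something else, mostly with a low value. They report only what shows in the picture. A call takes as long as a camera call.
- bot.find_in(camera, query): "position" ([column, row] in pixels, amid what is visible of it).
- bot.outline_of(camera, query): "pixels" (400x640 bool, what is visible of it) and "position" ([column, row] in pixels, amid what is visible of it).
The state is a dict: "t": time; "q": joint angles; "joint_vel": joint speeds; "joint_torque": joint torques, N m; "eef_pos": TCP position; "tool_rot": TCP orientation; "contact_force": force on the tool from outside, world axes, zero at the start; "torque": the same for the moment, N m; "gripper_width": opening from 0.0 (shut) to 1.0 (fully open); "grasp_force": force on a finger pad.
Only numpy, scipy, OpenCV 4.12 (cv2) and the standard library are available. Lean on these libraries where they do the work, as an engineer would, in place of code of your own. Each camera call takes 0.05 s, during which the arm holds its last target. There are 200 camera calls.

TASK

The bench balance has just been checked and its pan is to be wiped: stand the steel check weight upright in the open drawer of the grey cabinet, setting it down rather than dropping it, and then slide the drawer fully shut. After that, lift the balance's sprung cover by its grip until the cover stands at the same angle as the pointer arm at its side, and finish while still holding it steady there, because it snaps shut if let go. Leave the pointer arm as it is set, and leave the jar, the mug and the white block where they are.

Things in the scene. Friction and masses are not known exactly. Their poses are not given: they have to be found in the camera images.
- weight: Loose steel check weight of about 0.3 kg, standing on the bench in front of the robot, between the cabinet and the balance: a round body 40 mm in diameter and 26 mm high, a narrow waist, and on top a round knob 22 mm in diameter from 36 to 52 mm above the underside. Origin at the centre of the underside, z up along its axis.
- cab: Grey steel cabinet fixed to the bench, 200 mm deep (x), 190 mm wide (y), 100 mm high, with a single drawer that opens towards its own -x (towards the robot) and fills its front. It may stand to the left or to the right, turned a little. Origin at the centre of its underside.
- cab_drawer0 (a joint): How far the drawer is pulled out, in m: 0 fully shut, at most 0.134; it starts 0.10 to 0.13 open. It slides with about 1 N of friction and stays where it is left.
- drawer_floor (a point): Centre of the drawer's inner floor (upper face), 22 mm above the bench; moves with the drawer, axes as the cabinet's. Inside 155 mm long (x), 148 mm wide (y), side walls 56 mm high. When open by j metres the floor is uncovered from above between x = -0.077 and x = j - 0.083 in this frame; the 15 mm front panel's outer face is at x = -0.099, its top edge 85 mm above the bench.
- cab_drawer0_handle (a point): Middle of the drawer's handle, a round steel bar 11 mm thick and 95 mm long along the cabinet's y, 62 mm above the bench, its centre line 35 mm in front of the drawer's front panel.
- balance: Green bench balance fixed to the bench, on the other side of the weight from the cabinet, turned a little: a console 30 mm high with display and keys at its front (own -x), behind it the weighing chamber under the cover. Origin on the bench, 10 mm in front of the cover's hinge line. It covers x = -0.235 to 0.015 and y = -0.095 to 0.115 in this frame.
- cover_hinge (a point): Middle of the cover's hinge line at the rear of the chamber, 92 mm above the bench; the line runs along the balance's y. Axes as the balance's (they do not turn with the cover).
- cover (a joint): Opening angle of the cover, a grey plate 164 mm deep, 184 mm wide, 6 mm thick, its underside level with the hinge line: 0 shut (level), growing as its front edge (robot's side) rises, in rad, at most 1.5. Its spring always pulls it shut: lifting at the grip takes about 3 N at first and 5 to 6 N at 0.9 rad.
- cover_grip (a point): Point in the cover's grip, an upright rib on the cover's upper face at the middle of its width, 3 mm from its front edge: 14 mm thick (balance's y), 26 mm long (x), 40 mm high, to be pinched across its thickness. The point is 26 mm above the cover's face; with the cover shut, 148 mm in front of (-x) and 32 mm above the hinge line. Its axes turn with the cover.
- pointer (a joint): Angle of the pointer arm in rad about the same hinge line, counted as the cover's: the angle at which the cover must be held. It starts anywhere from 0.5 to 0.95, stays there by friction and must not be moved.
- pointer_tip (a point): Outer end of the pointer arm, a slim steel bar that runs 110 mm from the hinge line, 110 mm to the left (balance's +y) of the cover's middle, beside the cover; its axes turn with the pointer.
- jar: Bystander: closed amber jar, 56 mm in diameter, 90 mm high, beyond the weight, between or behind cabinet and balance. Origin at the centre of the underside.
- mug: Bystander: white mug, 76 mm in diameter, 90 mm high, at the right end of the bench. Origin at the centre of the underside.
- block: Bystander: white plastic block 120 x 80 x 25 mm with a grid of dimples, at the left end of the bench. Origin at the centre of the underside.

How it is judged:
By the outcome, as a careful person would: the job done as asked, in the order asked, and still so for the second after the job is handed in, while the arm keeps its last pose, push and grip.
It also fails if it takes over 69 s, if anything falls off the work surface, if the arm or the gripper's body presses on something with over 40 N, if the wrist force passes 120 N, or if a joint passes its speed limit or range.

## Working session

There is one attempt and no reset: what is moved stays moved. The work goes in short steps, Python scripts to look and compute and a tool call to move; the robot and the scene stay as the last step left them, time stands still between calls to the robot, and variables do not carry over. Pictures are saved under pics/ and viewed, at most 10 in all, crops included, and the job is handed in when it is done.

Besides the shell and the picture viewer there is one more tool, called after "Call:" as name([rows], argument=value, ...), one row to a line, values as JSON. drive_tool: Moves the arm, as the interface text tells. Its arguments: {"type":"object","properties":{"commands":{"type":"array","items":{"type":"object","properties":{"hand":{"type":"number"},"translation":{"type":"array","items":{"type":"number"}},"angular":{"type":"array","items":{"type":"number"}}}}},"force":{"type":"number"}},"required":["commands"]}

```bash
mkdir -p pics
cat > h.py <<'E'
import numpy as np, cv2
from station import bot
def P(cam,X):
    m=bot.camera_model(cam); X=np.atleast_2d(X); c=(np.c_[X,np.ones(len(X))]@np.array(m["view"]).T)[:,:3]
    d=-c[:,2]; return np.c_[m["fx"]*c[:,0]/d+m["cx"], -m["fy"]*c[:,1]/d+m["cy"]]
def ray(cam,p):
    m=bot.camera_model(cam); V=np.array(m["view"]); R=V[:3,:3]; o=-R.T@V[:3,3]
    d=R.T@np.array([(p[0]-m["cx"])/m["fx"],-(p[1]-m["cy"])/m["fy"],-1.0]); return o,d/np.linalg.norm(d)
def atz(cam,p,z):
    o,d=ray(cam,p); return o+d*(z-o[2])/d[2]
def tri(p,q,a="top",b="side"):
    o1,d1=ray(a,p);o2,d2=ray(b,q)
    s=np.linalg.lstsq(np.c_[d1,-d2],o2-o1,rcond=None)[0]
    A=o1+s[0]*d1;B=o2+s[1]*d2; return (A+B)/2,np.linalg.norm(A-B)
E
python3 - <<'E'
from h import *
for c in("top","side"):
    m=bot.camera_model(c); print(c,{k:(v if k!='view' else None) for k,v in m.items()}); print("cam at",ray(c,(320,200)))
    cv2.imwrite(f"pics/{c}0.png",bot.read_camera(c)[:,:,::-1])
for n in("weight","cab_drawer0_handle","drawer_floor","cover_grip","cover_hinge","pointer_tip","jar","mug","block"):
    r={c:[(np.round(x["position"],1).tolist(),round(x["score"],2)) for x in bot.find_in(c,n)[:2]] for c in("top","side")}
    print(n,r, end=' ')
    if r["top"] and r["side"]: print(tri(r["top"][0][0],r["side"][0][0]))
print(bot.get_obs())
E
```

```text
top {'fx': 409.15512818904284, 'fy': 409.15512818904284, 'cx': 319.8802070040894, 'cy': 208.07190708437997, 'view': None}
cam at (array([ 0.37808171, -0.02323266,  1.36170317]), array([ 0.18881497,  0.01929896, -0.98182303]))
side {'fx': 375.79854742498435, 'fy': 375.79854742498435, 'cx': 320.2834724645052, 'cy': 205.20396943606906, 'view': None}
cam at (array([0.06206284, 1.0285692 , 0.82344531]), array([ 0.41005101, -0.74438536, -0.5270186 ]))
weight {'top': [([323.8, 259.4], 0.7)], 'side': [([285.4, 233.5], 0.19)]} (array([0.56103551, 0.0724887 , 0.01385797]), np.float64(0.2913236279801754))
cab_drawer0_handle {'top': [([405.8, 243.6], 0.57)], 'side': [([383.1, 192.4], 0.64)]} (array([ 0.48448319, -0.27459342,  0.03126913]), np.float64(0.005438264479530494))
drawer_floor {'top': [([404.8, 245.5], 0.6)], 'side': [([381.2, 192.2], 0.9)]} (array([ 0.48415393, -0.26867483,  0.03437808]), np.float64(0.00716720893226113))
cover_grip {'top': [], 'side': [([286.7, 233.8], 0.73)]} cover_hinge {'top': [([253.2, 216.7], 0.82)], 'side': [([293.9, 251.8], 0.83)]} (array([0.58866688, 0.22809211
[... 815 characters left out ...]
 0.02243175,  1.55539179, -0.01147031,
        1.1092778 , -0.08309557]), 'joint_vel': array([ 3.22202299e-05, -7.32502819e-04, -1.99996567e-03,  1.26338298e-03,
        4.48638151e-04, -1.01371707e-03,  3.98987474e-04]), 'joint_torque': array([-5.83365400e-04, -5.96331954e+01,  1.60627507e+00, -2.81544596e+01,
        1.25299176e-02,  1.57632134e-03,  5.68337066e-05]), 'eef_pos': array([ 0.20128975, -0.64431926,  0.24532046]), 'tool_rot': array([ 3.46102547e-05,  9.88561011e-01,  1.50821508e-01, -5.76904105e-06]), 'contact_force': array([-0.18962552,  0.48961078, -0.62943122]), 'torque': array([ 0.01135225, -0.02808222, -0.00228537]), 'grasp_force': 0.0, 'gripper_width': 1.0000102785168832}
```

View pics.

View pics/top0.png

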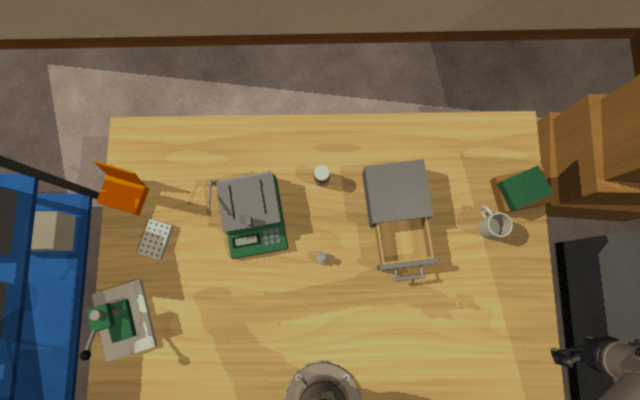

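View pics/side0.png

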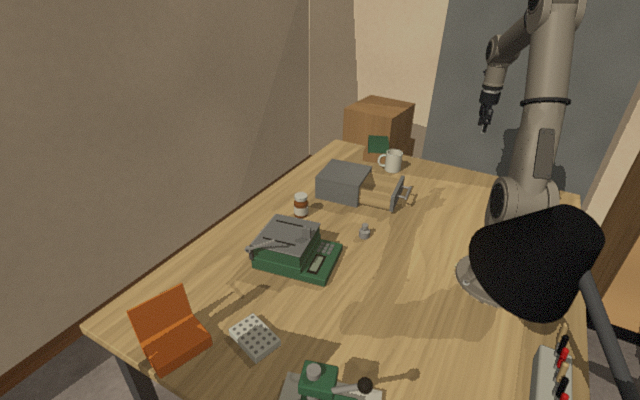

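Run:
```python
import cv2
t=cv2.imread("pics/top0.png");s=cv2.imread("pics/side0.png")
cv2.imwrite("pics/tc.png",cv2.resize(t[150:290,195:445],None,fx=3.2,fy=3.2,interpolation=cv2.INTER_CUBIC))
cv2.imwrite("pics/sc.png",cv2.resize(s[150:290,235:425],None,fx=4,fy=4,interpolation=cv2.INTER_CUBIC))
```

```text
(no output)
```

View pics/tc.png

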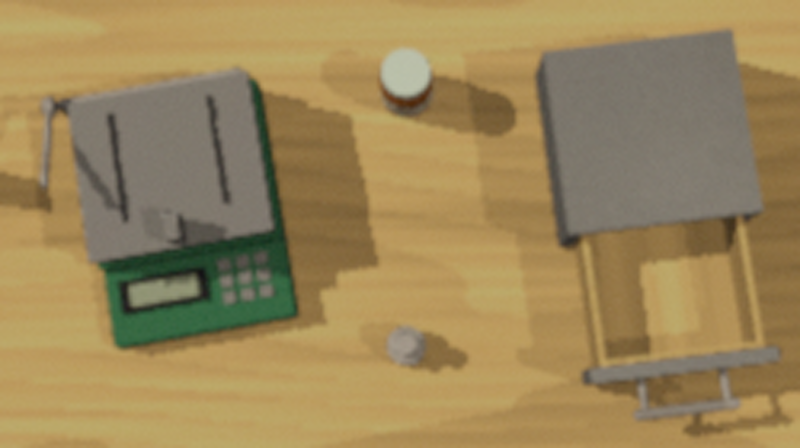

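View pics/sc.png

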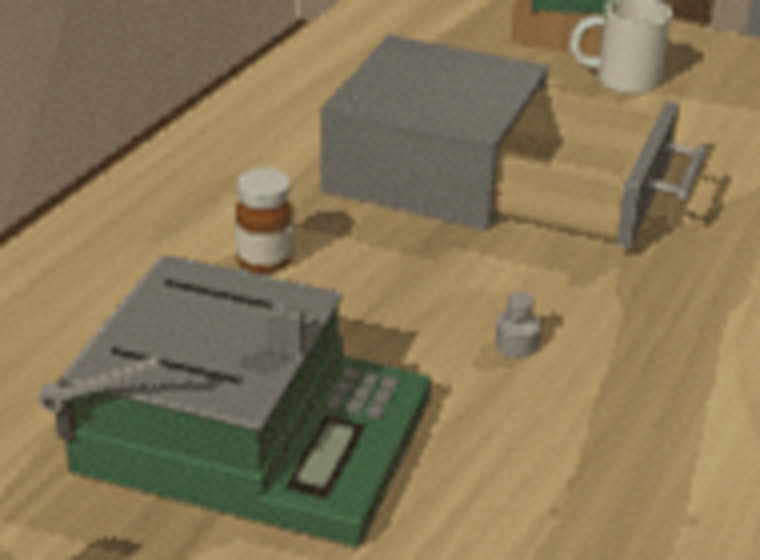

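```bash
cat > fit.py <<'E'
from h import *
from scipy.optimize import least_squares
T=lambda u,v:("top",195+u/3.2,150+v/3.2); S=lambda u,v:("side",235+u/4,150+v/4)
def fit(obs,model,p0):
    def res(p,sp=False):
        r=[P(o[0],model(p,k))[0]-o[1:] for k,o in obs]; return np.array(r) if sp else np.ravel(r)
    s=least_squares(lambda p:res(p),p0,loss="soft_l1",x_scale=0.05); return s.x,res(s.x,True)
def R(p,x,y,z): c,s=np.cos(p[2]),np.sin(p[2]); return np.array([p[0]+c*x-s*y,p[1]+s*x+c*y,z])
def cab(p,k):
    x,y,z,d=k; return R(p,x-d*p[3],y,z)
# drawer frame: shut front panel outer face at cab x=-0.1-0.0?: fitted separately via p[3] (open + offset 0)
C=[((.1,.095,.1,0),T(542,58)),((.1,-.095,.1,0),T(731,32)),((-.1,-.095,.1,0),T(760,212)),((-.1,.095,.1,0),T(562,234)),
((.1,-.095,.1,0),S(390,38)),((-.1,-.095,.1,0),S(547,68)),((-.1,.095,.1,0),S(500,145)),((.1,.095,.1,0),S(322,103)),((.1,.095,0,0),S(322,190)),((-.1,.095,0,0),S(492,222)),
((-.035,.0475,.062,1),T(638,414)),((-.035,-.0475,.062,1),T(738,403)),((-.035,-.0475,.062,1),S(708,148)),((-.035,.0475,.062,1),S(690,192)),
((0,-.095,.085,1),T(779,360)),((0,.095,.085,1),T(590,383))]
p,r=fit(C,cab,[.7,-.2,.1,.2]); print("cab x y yaw, face at -",p); print(r.round(1).tolist())
f=R(p,-p[3]+.099,0,.022); print("floor",f,"handle",R(p,-p[3]-.035,0,.062))
B=[((.01,.092,.098),T(72,98)),((.01,-.092,.098),T(243,70)),((-.154,-.092,.098),T(272,229)),((-.154,.092,.098),T(93,262)),
((.01,-.092,.098),S(340,294)) if 0 else ((-.154,-.092,.098),S(340,294)),((.01,-.092,.098),S(165,257)),((-.154,.092,.098),S(262,428)),((.01,.092,.098),S(65,395)),
((-.235,-.095,.03),T(297,316)),((-.235,.095,.03),T(117,347)),((-.235,-.095,.03),S(432,376))]
b,r=fit(B,lambda p,k:R(p,*k),[.6,.2,.1]); print("bal",b); print(r.round(1).tolist())
g=R(b,.01-.148,0,.124); print("grip",g,P("top",g),P("side",g),"hinge",R(b,.01,0,.092))
def ptr(p,k): return R(b,.01-p[0]*np.cos(p[1])*k,p[2],.092+p[0]*np.sin(p[1])*k)
for s in ((158,364),(235,380)):
    q,r=fit([(0,T(48,103)),(1,T(44,188)),(0,S(52,394)),(1,S(*s))],ptr,[.11,.7,.11]); print("ptr len,ang,y",q,r.round(1).tolist())
for n,a in (("knobtop",(405,337)),): print("wt",tri(T(405,331)[1:],S(520,300)[1:]),atz("top",T(405,332)[1:],.052), atz("side",S(520,300)[1:],.052), atz("side",S(517,338)[1:],.013))
E
python3 fit.py
```

```text
cab x y yaw, face at - [ 0.64788418 -0.2449105   0.11127398  0.23707853]
[[-0.3, -4.4], [-0.1, -3.5], [1.3, 2.0], [2.2, 2.5], [-1.7, -1.7], [2.5, -0.8], [0.7, 0.1], [-1.9, 0.5], [-2.0, -0.2], [0.9, 2.4], [0.1, 0.4], [-0.9, 0.2], [-1.2, 0.2], [-1.6, 0.2], [1.5, 0.3], [-0.8, 0.5]]
floor [ 0.51065961 -0.26024336  0.022     ] handle [ 0.37748834 -0.27512333  0.062     ]
bal [0.68996472 0.24410355 0.17614919]
[[-2.7, 1.3], [0.7, -0.5], [0.2, -0.2], [-1.9, 0.4], [0.8, -1.1], [-0.2, -1.3], [-0.0, -0.8], [-0.5, -4.5], [-0.2, -0.4], [-1.4, 0.7], [0.4, -0.9]]
grip [0.55410016 0.21992047 0.124     ] [[248.77992012 220.66693446]] [[306.48210913 230.55795283]] hinge [0.69980998 0.24585594 0.092     ]
ptr len,ang,y [0.1080201  0.54616012 0.10938629] [[-0.0, 1.1], [0.1, -0.5], [0.2, 0.7], [0.4, 0.0]]
ptr len,ang,y [0.11398727 0.42035196 0.10962559] [[-0.1, 1.1], [1.5, 3.8], [0.2, 0.7], [-15.0, -0.5]]
wt (array([ 0.4517624 , -0.00273471,  0.04569528]), np.float64(0.010687434286375235)) [ 0.45548817 -0.00118719  0.052     ] [0.44340702 0.00443497 0.052     ] [0.44158821 0.00781346 0.013     ]
```

```bash
sed -i 's/-\.1,-\.095,\.1,0/-.084,-.095,.1,0/g; s/-\.1,\.095,\.1,0/-.084,.095,.1,0/g; s/-\.1,\.095,0,0/-.084,.095,0,0/g' fit.py; python3 fit.py | head -3
cat > wt.py <<'E'
from h import *
from scipy.optimize import minimize
def hull_mask(cam,p,K=4):
    m=np.zeros((400*K,640*K),np.uint8); a=np.linspace(0,2*np.pi,40)
    for r,z0,z1 in((.02,0,.026),(.008,.026,.036),(.011,.036,.052)):
        X=np.array([[p[0]+r*np.cos(t),p[1]+r*np.sin(t),z+p[2]] for t in a for z in(z0,z1)])
        cv2.fillConvexPoly(m,cv2.convexHull(((P(cam,X)+.5)*K-.5).round().astype(np.int32)),1)
    v,u=np.nonzero(m); return np.array([(u.mean()+.5)/K-.5,(v.mean()+.5)/K-.5]),m.sum()/K/K
E
python3 - <<'E'
from wt import *
c={}
for cam in("top","side"):
    bot.read_camera(cam)
    for o in bot.outline_of(cam,"weight"):
        v,u=np.nonzero(o["pixels"]); print(cam,o["score"],o["position"],len(u),u.mean(),v.mean(),u.min(),u.max(),v.min(),v.max())
        if len(u)<600 and abs(u.mean()-(322 if cam=="top" else 365))<6: c[cam]=np.array([u.mean(),v.mean()])
for cams in (("top",),("side",),("top","side")):
    if all(k in c for k in cams):
        s=minimize(lambda p:sum(((hull_mask(k,[p[0],p[1],0])[0]-c[k])**2).sum() for k in cams),[.44,0],method="Nelder-Mead",options=dict(xatol=2e-4,fatol=1e-3,initial_simplex=[[.43,0],[.45,0],[.44,.02]])); print(cams,s.x,s.fun,[hull_mask(k,[*s.x,0])[1] for k in cams])
for n in ("pointer_tip","cover_grip"):
  for cam in("top","side"):
    for i,o in enumerate(bot.outline_of(cam,n)):
        v,u=np.nonzero(o["pixels"]); print(n,cam,o["score"],len(u),u.min(),u.max(),v.min(),v.max()); np.save(f"{n}_{cam}{i}.npy",o["pixels"])
E
```

```text
cab x y yaw, face at - [ 0.63769569 -0.24483171  0.1173265   0.2270456 ]
[[-0.5, -1.1], [-0.2, -0.5], [0.7, 0.0], [1.8, 0.9], [0.1, -1.1], [1.0, -1.0], [-0.7, -0.1], [0.3, 1.2], [0.2, 0.6], [-0.4, 2.2], [0.2, 0.5], [-0.8, 0.1], [-1.2, 0.1], [-1.5, 0.2], [1.5, 0.1], [-0.7, 0.7]]
floor [ 0.51053039 -0.25982041  0.022     ] handle [ 0.37745162 -0.27550611  0.062     ]
top 0.47 [321.4, 257.7] 132 321.27272727272725 258.02272727272725 315 327 252 264
side 0.54 [362.6, 231.0] 154 364.2402597402597 232.2987012987013 358 370 224 239
('top',) [0.44373048 0.00056893] 5.917598887490645e-05 [np.float64(127.8125)]
('side',) [0.44389887 0.00400417] 0.0001832336910486628 [np.float64(157.5625)]
('top', 'side') [0.44412344 0.00164681] 0.2891346095522881 [np.float64(127.8125), np.float64(157.5)]
pointer_tip top 0.66 66 208 211 181 206
pointer_tip side 0.66 113 245 274 239 252
cover_grip top 0.82 3018 216 279 172 231
cover_grip top 0.66 804 477 511 207 239
cover_grip side 0.65 1481 229 281 314 363
cover_grip side 0.64 1797 252 320 214 257Traceback (most recent call last):
  File "fit.py", line 25, in <
[... 910 characters left out ...]
~~~~^^^^^^^^^^^^^^^^^
    return np.atleast_1d(self.fun(x))
                         ~~~~~~~~^^^
    return self.f(x, *self.args, **self.kwargs)
           ~~~~~~^^^^^^^^^^^^^^^^^^^^^^^^^^^^^^
  File "fit.py", line 7, in <lambda>
    s=least_squares(lambda p:res(p),p0,loss="soft_l1",x_scale=0.05); return s.x,res(s.x,True)
                             ~~~^^^
  File "fit.py", line 6, in res
    r=[P(o[0],model(p,k))[0]-o[1:] for k,o in obs]; return np.array(r) if sp else np.ravel(r)
       ~^^^^^^^^^^^^^^^^^
  File "h.py", line 4, in P
    m=bot.camera_model(cam); X=np.atleast_2d(X); c=(np.c_[X,np.ones(len(X))]@np.array(m["view"]).T)[:,:3]
ValueError: time passes only in moves, steps and waits
```

Call:
drive_tool([
  {"hand":0.6,"translation":[60,160,0],"angular":[0,0,-0.186]},
  {"hand":0.6,"translation":[120,320,0],"angular":[0,0,-0.186]},
  {"hand":0.6,"translation":[243,646,-90],"angular":[0,0,-0.186]},
  {"hand":0.6,"translation":[243,646,-90],"angular":[0,0,-0.186]},
  {"hand":0.6,"translation":[243,646,-90],"angular":[0,0,-0.186]},
  {"hand":0.6,"translation":[243,646,-90],"angular":[0,0,-0.186]},
  {"hand":0.6,"translation":[243,646,-90],"angular":[0,0,-0.186]},
  {"hand":0.6,"translation":[243,646,-90],"angular":[0,0,-0.186]},
  {"hand":0.6,"translation":[243,646,-90],"angular":[0,0,-0.186]},
  {"hand":0.6,"translation":[243,646,-90],"angular":[0,0,-0.186]},
  {"hand":0.6,"translation":[243,646,-90],"angular":[0,0,-0.186]},
  {"hand":0.6,"translation":[243,646,-90],"angular":[0,0,-0.186]},
], force=40)

```text
t: 2.9
eef_pos: [0.4455, 0.0062, 0.1553]
tool_rot: [-0.001, 0.998, 0.062, 0.001]
contact_force: [0.0, -0.1, 0.7]
gripper_width: 0.599
grasp_force: 0.0
```

Call:
drive_tool([
  {"hand":0.6,"translation":[0,0,-40],"angular":[0,0,0]},
  {"hand":0.6,"translation":[0,0,-80],"angular":[0,0,0]},
  {"hand":0.6,"translation":[0,0,-100],"angular":[0,0,0]},
  {"hand":0.6,"translation":[0,0,-112],"angular":[0,0,0]},
  {"hand":0.6,"translation":[0,0,-112],"angular":[0,0,0]},
])

```text
t: 3.52
eef_pos: [0.4441, 0.0012, 0.0431]
tool_rot: [0.0, 0.998, 0.058, -0.0]
contact_force: [-0.4, 0.4, -0.2]
gripper_width: 0.599
grasp_force: 0.0
```

Run:
```python
from h import *
o=bot.get_obs(); print(o["eef_pos"],o["contact_force"])
t=bot.read_camera("top")[:,:,::-1];s=bot.read_camera("side")[:,:,::-1]
a=cv2.resize(t[220:290,285:355],(400,400),interpolation=cv2.INTER_CUBIC);b=cv2.resize(s[195:255,335:395],(400,400),interpolation=cv2.INTER_CUBIC)
cv2.imwrite("pics/g1.png",np.hstack([a,b]))
```

```text
[0.44407255 0.00117622 0.04308332] [-0.37949039  0.42242412 -0.19840113]
```

View pics/g1.png

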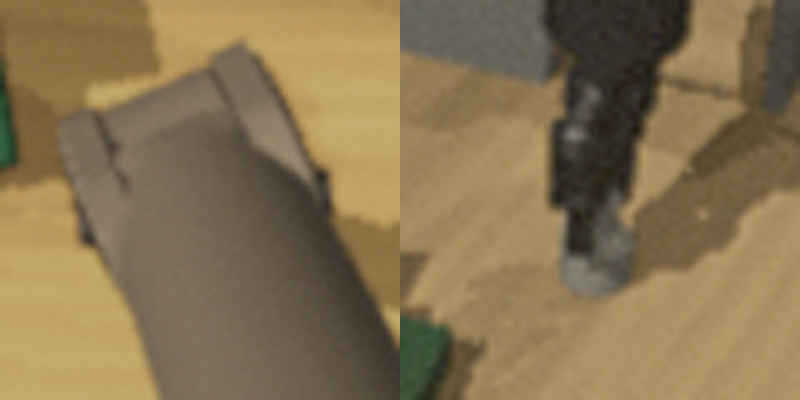

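Call:
drive_tool([
  {"hand":0.0,"translation":[0,0,0],"angular":[0,0,0]},
  {"hand":0.0,"translation":[0,0,0],"angular":[0,0,0]},
  {"hand":0.0,"translation":[0,0,0],"angular":[0,0,0]},
  {"hand":0.0,"translation":[0,0,0],"angular":[0,0,0]},
  {"hand":0.0,"translation":[0,0,0],"angular":[0,0,0]},
], force=40)

```text
t: 4.25
eef_pos: [0.4451, 0.0012, 0.0442]
tool_rot: [0.0, 0.998, 0.058, 0.001]
contact_force: [-0.4, -2.2, 7.5]
gripper_width: 0.236
grasp_force: 39.1
```

Call:
drive_tool([
  {"hand":0.0,"translation":[0,0,10],"angular":[0,0,0]},
  {"hand":0.0,"translation":[0,0,40],"angular":[0,0,0]},
  {"hand":0.0,"translation":[0,0,80],"angular":[0,0,0]},
  {"hand":0.0,"translation":[0,0,112],"angular":[0,0,0]},
  {"hand":0.0,"translation":[0,0,112],"angular":[0,0,0]},
])

```text
t: 4.88
eef_pos: [0.4456, 0.002, 0.1576]
tool_rot: [0.0, 0.998, 0.058, 0.002]
contact_force: [0.5, -1.0, -3.6]
gripper_width: 0.237
grasp_force: 39.7
```

Run:
```python
from h import *
s=bot.read_camera("side")[:,:,::-1]; o=bot.get_obs(); print(o["eef_pos"],o["contact_force"],o["gripper_width"])
p=P("side",o["eef_pos"])[0];print(p, P("side",o["eef_pos"]-[0,0,.043]),P("side",o["eef_pos"]+[0,0,.005])); u,v=int(p[0]),int(p[1])
cv2.imwrite("pics/g2.png",cv2.resize(s[v-40:v+40,u-40:u+40],(560,560),interpolation=cv2.INTER_CUBIC))
```

```text
[0.44447573 0.00169368 0.15605041] [-1.07912049  0.8109532  -2.6943836 ] 0.2325091984753564
[367.39938606 199.49441914] [[366.39641211 210.0992631 ]] [[367.51838518 198.23619403]]
```

View pics/g2.png

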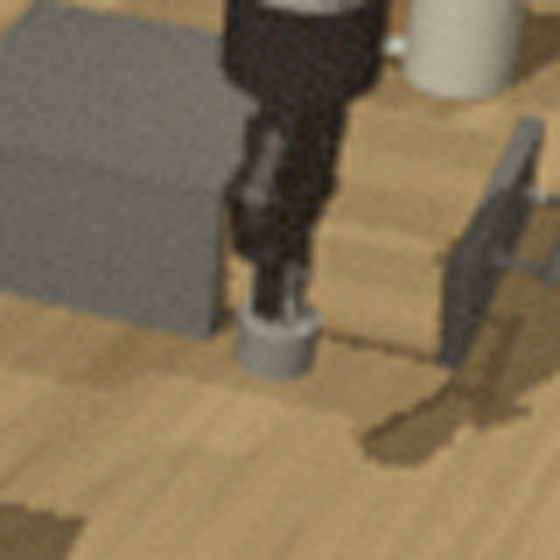

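Call:
drive_tool([
  {"hand":0.0,"translation":[6,-40,15],"angular":[0,0,0]},
  {"hand":0.0,"translation":[16,-90,15],"angular":[0,0,0]},
  {"hand":0.0,"translation":[25,-145,15],"angular":[0,0,0]},
  {"hand":0.0,"translation":[35,-200,15],"angular":[0,0,0]},
  {"hand":0.0,"translation":[42,-240,15],"angular":[0,0,0]},
  {"hand":0.0,"translation":[46,-263,10],"angular":[0,0,0]},
  {"hand":0.0,"translation":[46,-263,-20],"angular":[0,0,0]},
  {"hand":0.0,"translation":[46,-263,-50],"angular":[0,0,0]},
  {"hand":0.0,"translation":[46,-263,-70],"angular":[0,0,0]},
  {"hand":0.0,"translation":[46,-263,-80],"angular":[0,0,0]},
  {"hand":0.0,"translation":[46,-263,-84],"angular":[0,0,0]},
  {"hand":0.0,"translation":[46,-263,-84],"angular":[0,0,0]},
])

```text
t: 6.42
eef_pos: [0.4905, -0.2611, 0.0715]
tool_rot: [-0.0, 0.998, 0.059, 0.0]
contact_force: [-1.0, -0.1, -3.3]
gripper_width: 0.235
grasp_force: 40.0
```

Call:
drive_tool([
  {"hand":0.0,"translation":[0,0,-2],"angular":[0,0,0]},
  {"hand":0.0,"translation":[0,0,-4],"angular":[0,0,0]},
  {"hand":0.0,"translation":[0,0,-4],"angular":[0,0,0]},
])

```text
t: 6.8
eef_pos: [0.4903, -0.2613, 0.0674]
tool_rot: [0.0, 0.998, 0.058, 0.0]
contact_force: [-1.0, 0.8, -2.9]
gripper_width: 0.234
grasp_force: 40.0
```

Call:
drive_tool([
  {"hand":0.0,"translation":[0,0,-1],"angular":[0,0,0]},
  {"hand":0.0,"translation":[0,0,-1],"angular":[0,0,0]},
])

```text
t: 7.05
eef_pos: [0.4904, -0.2614, 0.0664]
tool_rot: [0.0, 0.998, 0.058, 0.0]
contact_force: [-0.3, -0.3, -3.1]
gripper_width: 0.241
grasp_force: 40.0
```

Call:
drive_tool([
  {"hand":0.0,"translation":[0,0,-1],"angular":[0,0,0]},
  {"hand":0.0,"translation":[0,0,-1],"angular":[0,0,0]},
])

```text
t: 7.3
eef_pos: [0.4911, -0.2615, 0.0661]
tool_rot: [0.0, 0.998, 0.058, 0.001]
contact_force: [-1.0, 0.3, 4.1]
gripper_width: 0.236
grasp_force: 40.8
```

Call:
drive_tool([
  {"hand":0.0,"translation":[0,0,-0.7],"angular":[0,0,0]},
  {"hand":0.0,"translation":[0,0,-0.7],"angular":[0,0,0]},
])

```text
t: 7.55
eef_pos: [0.4919, -0.2615, 0.0661]
tool_rot: [0.001, 0.998, 0.058, 0.001]
contact_force: [-1.1, 0.3, 10.1]
gripper_width: 0.235
grasp_force: 41.4
```

Call:
drive_tool([
  {"hand":0.0,"translation":[0,0,1.5],"angular":[0,0,0]},
  {"hand":0.3,"translation":[0,0,1.5],"angular":[0,0,0]},
  {"hand":0.5,"translation":[0,0,1.5],"angular":[0,0,0]},
  {"hand":0.5,"translation":[0,0,1.5],"angular":[0,0,0]},
  {"hand":0.5,"translation":[0,0,1.5],"angular":[0,0,0]},
])

```text
t: 8.18
eef_pos: [0.4903, -0.2613, 0.0661]
tool_rot: [-0.0, 0.998, 0.058, -0.0]
contact_force: [0.4, -0.7, 0.8]
gripper_width: 0.5
grasp_force: 0.0
```

Call:
drive_tool([
  {"hand":0.5,"translation":[0,0,15],"angular":[0,0,0]},
  {"hand":0.5,"translation":[0,0,50],"angular":[0,0,0]},
  {"hand":0.5,"translation":[0,0,100],"angular":[0,0,0]},
  {"hand":0.0,"translation":[-40,-5,120],"angular":[0,0,0]},
  {"hand":0.0,"translation":[-100,-12,120],"angular":[0,0,0]},
  {"hand":0.0,"translation":[-152,-19,120],"angular":[0,0,0]},
  {"hand":0.0,"translation":[-152,-19,120],"angular":[0,0,0]},
])

```text
t: 9.05
eef_pos: [0.3342, -0.281, 0.1868]
tool_rot: [0.0, 0.998, 0.056, -0.001]
contact_force: [1.2, 0.1, -0.5]
gripper_width: -0.005
grasp_force: 0.0
```

Run:
```python
from h import *
o=bot.get_obs(); print(o["eef_pos"],o["gripper_width"])
s=bot.read_camera("side")[:,:,::-1];t=bot.read_camera("top")[:,:,::-1]
a=cv2.resize(t[190:290,360:460],(400,400),interpolation=cv2.INTER_CUBIC);b=cv2.resize(s[150:230,340:420],(400,400),interpolation=cv2.INTER_CUBIC)
cv2.imwrite("pics/g3.png",np.hstack([a,b]))
```

```text
[ 0.33422879 -0.28101045  0.18680892] -0.004809402952138723
```

View pics/g3.png

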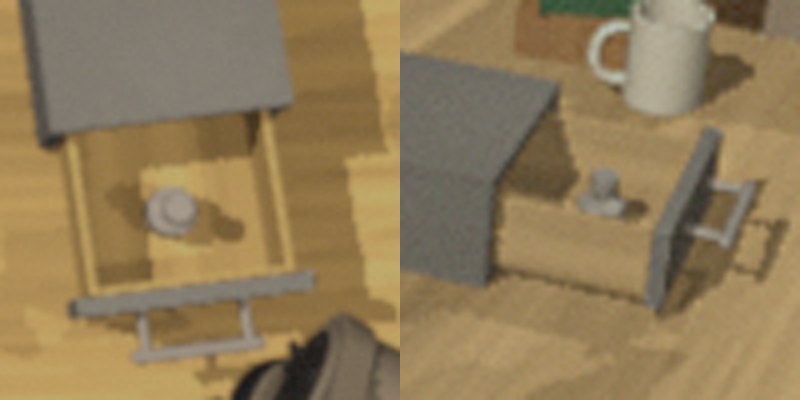

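Call:
drive_tool([
  {"hand":0.0,"translation":[0,0,-50],"angular":[0,0,0]},
  {"hand":0.0,"translation":[0,0,-100],"angular":[0,0,0]},
  {"hand":0.0,"translation":[0,0,-132],"angular":[0,0,0]},
  {"hand":0.0,"translation":[0,0,-132],"angular":[0,0,0]},
  {"hand":0.0,"translation":[8,1,-132],"angular":[0,0,0]},
  {"hand":0.0,"translation":[16,2,-132],"angular":[0,0,0]},
  {"hand":0.0,"translation":[24,3,-132],"angular":[0,0,0]},
  {"hand":0.0,"translation":[32,4,-132],"angular":[0,0,0]},
])

```text
t: 10.15
eef_pos: [0.371, -0.2765, 0.0547]
tool_rot: [0.0, 0.998, 0.058, 0.0]
contact_force: [-1.6, -0.1, 2.3]
gripper_width: 0.003
grasp_force: 0.6
```

Call:
drive_tool([
  {"hand":0.0,"translation":[9,1,0],"angular":[0,0,0]},
  {"hand":0.0,"translation":[18,2,0],"angular":[0,0,0]},
  {"hand":0.0,"translation":[27,3.2,0],"angular":[0,0,0]},
  {"hand":0.0,"translation":[36,4.2,0],"angular":[0,0,0]},
  {"hand":0.0,"translation":[45,5.3,0],"angular":[0,0,0]},
  {"hand":0.0,"translation":[54,6.4,0],"angular":[0,0,0]},
  {"hand":0.0,"translation":[63,7.4,0],"angular":[0,0,0]},
  {"hand":0.0,"translation":[72,8.5,0],"angular":[0,0,0]},
  {"hand":0.0,"translation":[81,9.5,0],"angular":[0,0,0]},
  {"hand":0.0,"translation":[90,10.6,0],"angular":[0,0,0]},
  {"hand":0.0,"translation":[98,11.5,0],"angular":[0,0,0]},
  {"hand":0.0,"translation":[104,12.2,0],"angular":[0,0,0]},
])

```text
t: 11.65
eef_pos: [0.4749, -0.2639, 0.0541]
tool_rot: [-0.0, 0.998, 0.059, 0.0]
contact_force: [-1.4, -0.4, 1.0]
gripper_width: 0.001
grasp_force: 0.6
```

Call:
drive_tool([
  {"hand":0.0,"translation":[4,0.5,0],"angular":[0,0,0]},
  {"hand":0.0,"translation":[8,1,0],"angular":[0,0,0]},
  {"hand":0.0,"translation":[10,1.2,0],"angular":[0,0,0]},
])

```text
t: 12.02
eef_pos: [0.4844, -0.2628, 0.0541]
tool_rot: [-0.0, 0.998, 0.058, -0.0]
contact_force: [-1.3, -0.5, 0.8]
gripper_width: 0.001
grasp_force: 0.5
```

Call:
drive_tool([
  {"hand":0.0,"translation":[3,0.4,0],"angular":[0,0,0]},
  {"hand":0.0,"translation":[5,0.6,0],"angular":[0,0,0]},
  {"hand":0.0,"translation":[5,0.6,0],"angular":[0,0,0]},
])

```text
t: 12.4
eef_pos: [0.4897, -0.2622, 0.0541]
tool_rot: [0.0, 0.998, 0.058, 0.0]
contact_force: [0.1, -0.1, -0.3]
gripper_width: 0.001
grasp_force: 0.0
```

Call:
drive_tool([
  {"hand":0.0,"translation":[2,0.2,0],"angular":[0,0,0]},
  {"hand":0.0,"translation":[4,0.5,0],"angular":[0,0,0]},
  {"hand":0.0,"translation":[4,0.5,0],"angular":[0,0,0]},
])

```text
t: 12.78
eef_pos: [0.4905, -0.2622, 0.0538]
tool_rot: [-0.0, 0.998, 0.058, -0.003]
contact_force: [-8.6, -0.8, 6.7]
gripper_width: 0.003
grasp_force: 3.9
```

Call:
drive_tool([
  {"hand":0.0,"translation":[-20,-2,0],"angular":[0,0,0]},
  {"hand":0.0,"translation":[-30,-3,20],"angular":[0,0,0]},
  {"hand":0.0,"translation":[-30,-3,80],"angular":[0,0,0]},
  {"hand":0.0,"translation":[-30,-3,140],"angular":[0,0,0]},
])

```text
t: 13.28
eef_pos: [0.4632, -0.2646, 0.1956]
tool_rot: [-0.0, 0.998, 0.058, 0.0]
contact_force: [0.7, -0.9, -0.4]
gripper_width: -0.001
grasp_force: 0.0
```

```bash
cat > bal.py <<'E'
from fit import *
def bar(p,th,n=2):  # pointer centreline
    return np.array([R(p,.01-s*np.cos(th),.11,.092+s*np.sin(th)) for s in np.linspace(0,.11,n)])
def ribpts(p):
    return np.array([R(p,.01-x,y,.098+z) for z in(0,.04) for x,y in((.135,-.007),(.161,-.007),(.161,.007),(.135,.007))])
E
python3 - <<'E'
from bal import *
from scipy.optimize import minimize
im={c:np.mean([bot.read_camera(c).astype(float) for _ in range(5)],0)[:,:,::-1] for c in("top","side")}
np.savez("im.npz",**im)
M={}
for c in im:
    for o in bot.outline_of(c,"pointer_tip"):
        v,u=np.nonzero(o["pixels"])
        if c=="side" and u.mean()<280 and v.mean()<270 or c=="top" and u.mean()<230: M[c]=o["pixels"];break
    v,u=np.nonzero(M[c]); print(c,len(u),u.min(),u.max(),v.min(),v.max())
def render(c,q,K=4):
    p=[b[0]+q[1],b[1]+q[2],b[2]]; e=bar(p,q[0]); e[:,2]+=q[3]
    m=np.zeros((400*K,640*K),np.uint8); L=((P(c,e)+.5)*K-.5).round().astype(int)
    cv2.line(m,tuple(map(int,L[0])),tuple(map(int,L[1])),1,int(q[4]*K)); return cv2.resize(m.astype(np.float32),(640,400),interpolation=cv2.INTER_AREA)
def cost(q):
    f=0
    for c in M:
        r=render(c,q);m=M[c]; f+=1-np.minimum(r,m).sum()/np.maximum(r,m).sum()
    return f+ (np.sum(np.square(q[1:4]))/.004**2)*.02
for t0 in(.45,.55,.65,.75):
    s=minimize(cost,[t0,0,0,0,2.5],method="Nelder-Mead",options=dict(initial_simplex=np.array([[t0,0,0,0,2.5]]+[list(np.array([t0,0,0,0,2.5])+d) for d in np.diag([.1,.004,.004,.004,1])]),maxiter=400)); print(s.x.round(4),s.fun)
q=s.x
out=[]
for c,(u0,v0,w) in {"top":(200,160,90),"side":(243,205,90)}.items():
    k=400/w; a=cv2.resize(im[c][v0:v0+w,u0:u0+w].clip(0,255).astype(np.uint8),(400,400),interpolation=cv2.INTER_CUBIC)
    f=lambda X:[tuple(int(i) for i in ((x+.5-[u0,v0])*k)) for x in P(c,X)]
    L=f(bar(b,q[0])); cv2.line(a,L[0],L[1],(0,0,255),1)
    r=f(ribpts(b)); cv2.polylines(a,[np.array(r[:4])],1,(255,255,0),1);cv2.polylines(a,[np.array(r[4:])],1,(0,255,255),1); out.append(a)
cv2.imwrite("pics/o1.png",np.hstack(out)); print(bot.get_obs()["eef_pos"],bot.get_obs()["t"])
E
```

```text
cab x y yaw, face at - [ 0.63769569 -0.24483171  0.1173265   0.2270456 ]
[[-0.5, -1.1], [-0.2, -0.5], [0.7, 0.0], [1.8, 0.9], [0.1, -1.1], [1.0, -1.0], [-0.7, -0.1], [0.3, 1.2], [0.2, 0.6], [-0.4, 2.2], [0.2, 0.5], [-0.8, 0.1], [-1.2, 0.1], [-1.5, 0.2], [1.5, 0.1], [-0.7, 0.7]]
floor [ 0.51053039 -0.25982041  0.022     ] handle [ 0.37745162 -0.27550611  0.062     ]
bal [0.68996472 0.24410355 0.17614919]
[[-2.7, 1.3], [0.7, -0.5], [0.2, -0.2], [-1.9, 0.4], [0.8, -1.1], [-0.2, -1.3], [-0.0, -0.8], [-0.5, -4.5], [-0.2, -0.4], [-1.4, 0.7], [0.4, -0.9]]
grip [0.55410016 0.21992047 0.124     ] [[248.77992012 220.66693446]] [[306.48210913 230.55795283]] hinge [0.69980998 0.24585594 0.092     ]
ptr len,ang,y [0.1080201  0.54616012 0.10938629] [[-0.0, 1.1], [0.1, -0.5], [0.2, 0.7], [0.4, 0.0]]
ptr len,ang,y [0.11398727 0.42035196 0.10962559] [[-0.1, 1.1], [1.5, 3.8], [0.2, 0.7], [-15.0, -0.5]]
wt (array([ 0.4517624 , -0.00273471,  0.04569528]), np.float64(0.010687434286375235)) [ 0.45548817 -0.00118719  0.052     ] [0.44340702 0.00443497 0.052     ] [0.44158821 0.00781346 0.013     ]Traceback (most recent call last):
  File "<stdin>", line 10, in <module>
KeyError: 'top'
```

```bash
sed -i 's/^\(.*print(.*\)$/\1/' fit.py
cat > pf.py <<'E'
from bal import *
from scipy.optimize import minimize
im=dict(np.load("im.npz")); M={c:np.load(f"pointer_tip_{c}0.npy") for c in im}
def render(c,q,K=4):
    p=[b[0]+q[1],b[1]+q[2],b[2]]; e=bar(p,q[0]); e[:,2]+=q[3]
    m=np.zeros((400*K,640*K),np.uint8); L=((P(c,e)+.5)*K-.5).round().astype(int)
    cv2.line(m,tuple(map(int,L[0])),tuple(map(int,L[1])),1,max(1,int(q[4]*K))); return cv2.resize(m.astype(np.float32),(640,400),interpolation=cv2.INTER_AREA)
def cost(q):
    f=0
    for c in M:
        r=render(c,q);m=M[c]; f+=1-np.minimum(r,m).sum()/np.maximum(r,m).sum()
    return f+ (np.sum(np.square(q[1:4]))/.004**2)*.02
for t0 in(.45,.55,.65,.75):
    s=minimize(cost,[t0,0,0,0,2.5],method="Nelder-Mead",options=dict(initial_simplex=np.array([[t0,0,0,0,2.5]]+[list(np.array([t0,0,0,0,2.5])+d) for d in np.diag([.1,.004,.004,.004,1])]),maxiter=250)); print("Q",s.x.round(4),s.fun)
q=s.x
out=[]
for c,(u0,v0,w) in {"top":(200,160,90),"side":(243,205,90)}.items():
    k=400/w; a=cv2.resize(im[c][v0:v0+w,u0:u0+w].clip(0,255).astype(np.uint8),(400,400),interpolation=cv2.INTER_CUBIC)
    f=lambda X:[tuple(int(i) for i in ((x+.5-[u0,v0])*k)) for x in P(c,X)]
    L=f(bar(b,q[0])); cv2.line(a,L[0],L[1],(0,0,255),1)
    r=f(ribpts(b)); cv2.polylines(a,[np.array(r[:4])],1,(255,255,0),1);cv2.polylines(a,[np.array(r[4:])],1,(0,255,255),1); out.append(a)
cv2.imwrite("pics/o1.png",np.hstack(out)); print("Q",bot.get_obs()["t"])
E
python3 pf.py | grep Q
```

```text
Q [ 5.8180e-01  3.2000e-03  1.1000e-03 -1.7000e-03  2.8597e+00] 0.5980699476002707Traceback (most recent call last):
  File "pf.py", line 14, in <module>
    s=minimize(cost,[t0,0,0,0,2.5],method="Nelder-Mead",options=dict(initial_simplex=np.array([[t0,0,0,0,2.5]]+[list(np.array([t0,0,0,0,2.5])+d) for d in np.diag([.1,.004,.004,.004,1])]),maxiter=250)); print("Q",s.x.round(4),s.fun)
    res = _minimize_neldermead(fun, x0, args, callback, bounds=bounds,
                               **options)
    fxcc = func(xcc)
    fx = function(np.copy(x), *(wrapper_args + args))
  File "pf.py", line 11, in cost
    r=render(c,q);m=M[c]; f+=1-np.minimum(r,m).sum()/np.maximum(r,m).sum()
  File "pf.py", line 6, in render
    m=np.zeros((400*K,640*K),np.uint8); L=((P(c,e)+.5)*K-.5).round().astype(int)
                                            ~^^^^^
  File "h.py", line 4, in P
    m=bot.camera_model(cam); X=np.atleast_2d(X); c=(np.c_[X,np.ones(len(X))]@np.array(m["view"]).T)[:,:3]
ValueError: time passes only in moves, steps and waits
```

```bash
sed -i 's/^from station import bot/from station import bot\nCM={c:bot.camera_model(c) for c in("top","side")}/; s/m=bot.camera_model(cam)/m=CM[cam]/' h.py; python3 pf.py | grep Q
```

```text
Q [ 5.8180e-01  3.2000e-03  1.1000e-03 -1.7000e-03  2.8597e+00] 0.5980699476002707
Q [ 5.775e-01  3.500e-03  1.300e-03 -1.400e-03  3.093e+00] 0.5952693130397833
Q [ 5.7100e-01  3.9000e-03  6.0000e-04 -1.1000e-03  3.1055e+00] 0.5970028426744378
Q [ 5.7230e-01  3.0000e-03  1.1000e-03 -6.0000e-04  2.9019e+00] 0.5977977857071085
Q 13.825
```

View pics/o1.png

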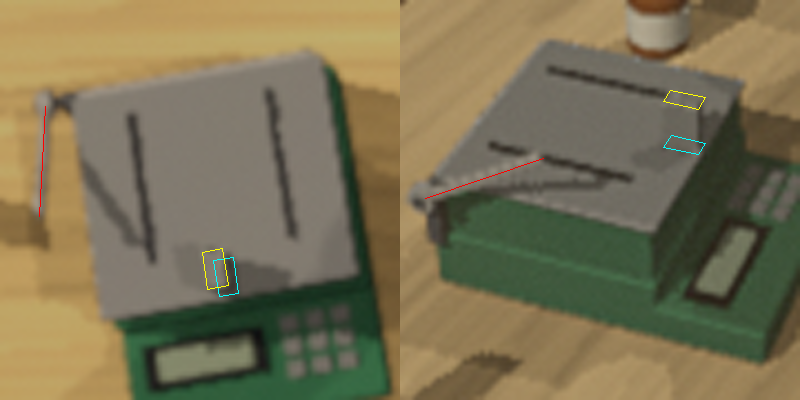

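Call:
drive_tool([
  {"hand":0.6,"translation":[61,480,46],"angular":[0.058,-0.396,0.059]},
  {"hand":0.6,"translation":[61,480,46],"angular":[0.058,-0.396,0.059]},
  {"hand":0.6,"translation":[61,480,46],"angular":[0.058,-0.396,0.059]},
  {"hand":0.6,"translation":[61,480,46],"angular":[0.058,-0.396,0.059]},
  {"hand":0.6,"translation":[61,480,46],"angular":[0.058,-0.396,0.059]},
  {"hand":0.6,"translation":[61,480,46],"angular":[0.058,-0.396,0.059]},
  {"hand":0.6,"translation":[61,480,46],"angular":[0.058,-0.396,0.059]},
  {"hand":0.6,"translation":[61,480,46],"angular":[0.058,-0.396,0.059]},
  {"hand":0.6,"translation":[61,480,46],"angular":[0.058,-0.396,0.059]},
  {"hand":0.6,"translation":[61,480,46],"angular":[0.058,-0.396,0.059]},
  {"hand":0.6,"translation":[61,480,46],"angular":[0.058,-0.396,0.059]},
  {"hand":0.6,"translation":[61,480,46],"angular":[0.058,-0.396,0.059]},
])

```text
t: 15.32
eef_pos: [0.5244, 0.2136, 0.2399]
tool_rot: [-0.017, 0.976, 0.085, 0.198]
contact_force: [-0.9, 1.1, -0.4]
gripper_width: 0.604
grasp_force: 0.0
```

```bash
cat > st.py <<'E'
from h import *
from scipy.spatial.transform import Rotation as Ro
def st():
    o=bot.get_obs(); r=Ro.from_quat(np.roll(o["tool_rot"],-1)); M=r.as_matrix()
    print("pos",o["eef_pos"].round(4),"y",M[:,1].round(3),"z",M[:,2].round(3),"q",o["q"].round(2),"F",o["contact_force"].round(1),o["t"]); return o,M
E
python3 -c "
from st import *
o,M=st(); y=np.array([-.1752,.9845,0]); u=np.array([.9845,.1752,0]); g=np.array([.5541,.2199,.129])
print('grasp->', ((g+.005*M[:,2])-o['eef_pos'])*1e3)"
```

```text
pos [0.5244 0.2136 0.2399] y [ 0.173 -0.985  0.001] z [ 0.383  0.066 -0.921] q [-0.09  0.18 -0.54  2.08  0.47  0.59 -2.36] F [-0.9  1.1 -0.4] 15.325
grasp-> [  31.61005325    6.67604032 -115.47777806]
```

Call:
drive_tool([
  {"hand":0.6,"translation":[5,2,-51],"angular":[0,0,0]},
  {"hand":0.6,"translation":[18,4,-83],"angular":[0,0,0]},
  {"hand":0.6,"translation":[26,6,-102],"angular":[0,0,0]},
  {"hand":0.6,"translation":[31,6.7,-113],"angular":[0,0,0]},
  {"hand":0.6,"translation":[32,6.7,-115],"angular":[0,0,0]},
  {"hand":0.6,"translation":[32,6.7,-115],"angular":[0,0,0]},
])

```text
t: 16.08
eef_pos: [0.5565, 0.2219, 0.1258]
tool_rot: [-0.017, 0.976, 0.086, 0.198]
contact_force: [0.2, -0.8, 0.0]
gripper_width: 0.595
grasp_force: 0.0
```

Call:
drive_tool([
  {"hand":0.0,"translation":[0,0,0],"angular":[0,0,0]},
  {"hand":0.0,"translation":[0,0,0],"angular":[0,0,0]},
  {"hand":0.0,"translation":[0,0,0],"angular":[0,0,0]},
  {"hand":0.0,"translation":[0,0,0],"angular":[0,0,0]},
  {"hand":0.0,"translation":[0,0,0],"angular":[0,0,0]},
  {"hand":0.0,"translation":[0,0,0],"angular":[0,0,0]},
], force=70)

```text
t: 16.82
eef_pos: [0.5566, 0.2204, 0.1257]
tool_rot: [-0.016, 0.976, 0.086, 0.198]
contact_force: [-2.9, -4.0, 5.2]
gripper_width: 0.149
grasp_force: 69.7
```

```bash
python3 -c "
from st import *
o,M=st(); print(o['gripper_width']*85,o['torque'])"
```

```text
pos [0.5566 0.2204 0.1257] y [ 0.174 -0.985  0.002] z [ 0.384  0.066 -0.921] q [-0.25  0.39 -0.37  2.12  0.83  0.4  -2.69] F [-2.9 -4.   5.2] 16.825
12.63497202734943 [-0.67124218  0.43458331 -0.32742124]
```

```bash
python3 -c "
import numpy as np
ru,rz=-.1457,.033
for t in np.arange(.05,.61,.05):
    d=ru*(np.cos(t)-1)+rz*np.sin(t); z=-ru*np.sin(t)+rz*(np.cos(t)-1)
    print(round(t,2),(1e3*np.array([d*.9845,d*.1752,z])).round(1),(t*np.array([-.1752,.9845])).round(3))"
```

```text
0.05 [1.8 0.3 7.2] [-0.009  0.049]
0.1 [ 4.   0.7 14.4] [-0.018  0.098]
0.15 [ 6.5  1.2 21.4] [-0.026  0.148]
0.2 [ 9.3  1.7 28.3] [-0.035  0.197]
0.25 [12.5  2.2 35. ] [-0.044  0.246]
0.3 [16.   2.8 41.6] [-0.053  0.295]
0.35 [19.8  3.5 48. ] [-0.061  0.345]
0.4 [24.   4.3 54.1] [-0.07   0.394]
0.45 [28.4  5.1 60.1] [-0.079  0.443]
0.5 [33.1  5.9 65.8] [-0.088  0.492]
0.55 [38.1  6.8 71.3] [-0.096  0.541]
0.6 [43.4  7.7 76.5] [-0.105  0.591]
```

Call:
drive_tool([
  {"hand":0.0,"translation":[1.8,0.3,7.2],"angular":[-0.009,0.049,0]},
  {"hand":0.0,"translation":[4,0.7,14.4],"angular":[-0.018,0.098,0]},
  {"hand":0.0,"translation":[6.5,1.2,21.4],"angular":[-0.026,0.148,0]},
  {"hand":0.0,"translation":[9.3,1.7,28.3],"angular":[-0.035,0.197,0]},
  {"hand":0.0,"translation":[9.3,1.7,28.3],"angular":[-0.035,0.197,0]},
], force=70)

```text
t: 17.45
eef_pos: [0.5657, 0.2221, 0.1534]
tool_rot: [-0.008, 0.991, 0.087, 0.099]
contact_force: [-1.9, -3.8, 0.1]
gripper_width: 0.149
grasp_force: 70.3
```

```bash
python3 -c "
from st import *
o,M=st(); print(o['gripper_width']*85,o['torque'])"
```

```text
pos [0.5657 0.2221 0.1534] y [ 0.173 -0.985  0.002] z [ 0.194  0.033 -0.98 ] q [-0.06  0.45 -0.57  1.92  0.49  0.71 -2.31] F [-1.9 -3.8  0.1] 17.45
12.655366432345197 [-0.56025692  0.10378529 -0.16291454]
```

Call:
drive_tool([
  {"hand":0.0,"translation":[3.2,0.5,6.7],"angular":[-0.009,0.049,0]},
  {"hand":0.0,"translation":[6.7,1.1,13.3],"angular":[-0.018,0.098,0]},
  {"hand":0.0,"translation":[10.5,1.8,19.7],"angular":[-0.026,0.148,0]},
  {"hand":0.0,"translation":[14.7,2.6,25.8],"angular":[-0.035,0.197,0]},
  {"hand":0.0,"translation":[19.1,3.4,31.8],"angular":[-0.044,0.246,0]},
  {"hand":0.0,"translation":[23.8,4.2,37.5],"angular":[-0.053,0.295,0]},
  {"hand":0.0,"translation":[28.8,5.1,43],"angular":[-0.061,0.345,0]},
  {"hand":0.0,"translation":[28.8,5.1,43],"angular":[-0.061,0.345,0]},
  {"hand":0.0,"translation":[28.8,5.1,43],"angular":[-0.061,0.345,0]},
], force=70)

```text
t: 18.58
eef_pos: [0.5944, 0.2271, 0.1961]
tool_rot: [0.008, 0.993, 0.087, -0.075]
contact_force: [-2.0, -4.6, 0.2]
gripper_width: 0.149
grasp_force: 70.9
```

```bash
cat > lk.py <<'E'
from st import *
import sys
o,M=st(); H=np.array([.6998,.2459,.092]); u=np.array([.9845,.1752,0])
G=o["eef_pos"]-.005*M[:,2]-H; print("angle from grip",np.arctan2(G[2],-G@u)-np.arctan2(.037,.148),"tilt",np.arctan2(M[:,2]@u,-M[2,2]))
im={c:np.mean([bot.read_camera(c).astype(float) for _ in range(6)],0)[:,:,::-1] for c in("top","side")}
np.savez("im2.npz",**im)
out=[]
for c,(u0,v0,w) in {"top":(198,155,90),"side":(240,190,90)}.items():
    out.append(cv2.resize(im[c][v0:v0+w,u0:u0+w].clip(0,255).astype(np.uint8),(400,400) if c=="top" else (400,400),interpolation=cv2.INTER_CUBIC))
cv2.imwrite(sys.argv[1],np.hstack(out))
E
python3 lk.py pics/l1.png
```

```text
pos [0.5944 0.2271 0.1961] y [ 0.175 -0.985  0.002] z [-0.147 -0.028 -0.989] q [-0.03  0.61 -0.61  1.55  0.3   1.23 -2.1 ] F [-2.  -4.6  0.2] 18.575
angle from grip 0.5527179069859911 tilt -0.15064852955692554
```

View pics/l1.png

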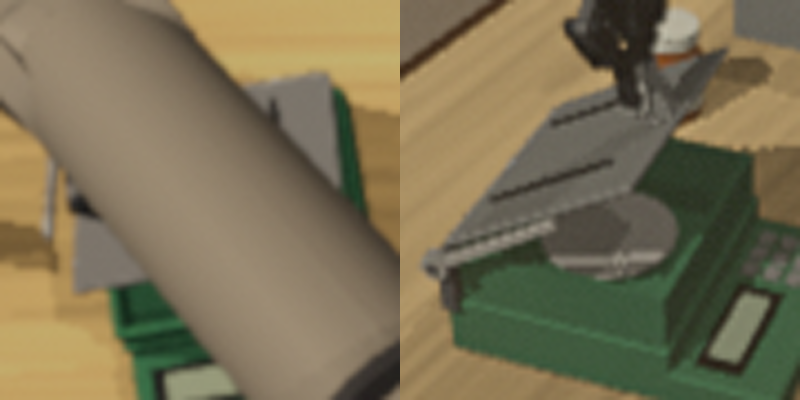

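Run:
```python
import numpy as np
im=dict(np.load("im2.npz"))["side"].mean(2)
for c in range(244,296,3): print(c,228,im[226:254,c].round().astype(int).tolist())
```

```text
244 228 [136, 134, 137, 138, 138, 139, 139, 139, 137, 133, 132, 136, 138, 140, 141, 140, 139, 140, 136, 137, 136, 135, 135, 130, 130, 138, 141, 142]
247 228 [139, 138, 140, 143, 140, 138, 136, 133, 134, 137, 140, 141, 142, 141, 140, 139, 138, 137, 137, 137, 124, 117, 118, 102, 68, 80, 117, 141]
250 228 [141, 142, 139, 139, 135, 135, 137, 140, 143, 143, 142, 141, 139, 140, 139, 137, 134, 128, 109, 79, 79, 116, 126, 115, 84, 83, 67, 55]
253 228 [140, 138, 136, 136, 139, 142, 142, 142, 141, 141, 140, 138, 136, 134, 118, 102, 105, 110, 89, 69, 108, 128, 115, 75, 48, 44, 47, 45]
256 228 [136, 139, 140, 142, 143, 143, 142, 141, 141, 134, 120, 108, 101, 100, 99, 99, 106, 90, 69, 108, 126, 117, 85, 52, 53, 52, 53, 51]
259 228 [143, 144, 143, 142, 142, 139, 126, 113, 97, 97, 102, 102, 97, 92, 94, 100, 94, 70, 106, 127, 118, 85, 50, 51, 53, 62, 72, 74]
262 228 [143, 143, 136, 121, 107, 101, 99, 84, 58, 83, 96, 94, 93, 92, 101, 96, 69, 108, 125, 115, 77, 56, 49, 50, 59, 74, 74, 75]
265 228 [121, 102, 100, 102, 103, 102, 85, 52, 79, 93, 94, 94, 93, 98, 97, 74, 108, 125, 114, 65, 42, 44, 48, 60, 
[... 604 characters left out ...]
 74, 74, 71, 73, 71, 73, 89, 121, 109, 73, 72, 68, 68]
283 228 [83, 50, 75, 103, 101, 103, 102, 107, 112, 93, 68, 72, 71, 72, 72, 74, 72, 71, 71, 72, 70, 90, 121, 109, 72, 78, 83, 72]
286 228 [57, 79, 103, 102, 100, 101, 106, 112, 96, 78, 84, 71, 71, 72, 71, 73, 72, 72, 72, 68, 69, 90, 117, 106, 90, 98, 110, 71]
289 228 [102, 101, 102, 101, 102, 104, 110, 98, 80, 88, 90, 91, 85, 76, 71, 70, 73, 72, 77, 81, 103, 129, 128, 104, 100, 112, 78, 56]
292 228 [102, 102, 103, 103, 100, 80, 68, 75, 90, 91, 89, 88, 90, 90, 90, 90, 87, 89, 90, 88, 107, 134, 126, 93, 93, 92, 62, 67]
295 228 [97, 76, 58, 46, 44, 42, 45, 57, 81, 91, 89, 89, 90, 90, 90, 89, 88, 89, 89, 87, 108, 136, 126, 87, 65, 47, 57, 77]
```

```bash
cat > ang.py <<'E'
from h import *
B=np.array([.69,.2441,0]); H=np.array([.6998,.2459,.092]); u=np.array([.9845,.1752,0]); yv=np.array([-.1752,.9845,0])
g=dict(np.load("im2.npz"))["side"].mean(2)
def plane(px,y):
    o,d=ray("side",px); s=(y-(o-H)@yv)/(d@yv); X=o+s*d-H; return np.array([-X@u,X[2]])
def par(col,r,sg):  # subpixel extremum
    a=sg*g[r-1:r+2,col]; return r+.5*(a[0]-a[2])/(a[0]-2*a[1]+a[2])
def track(cols,r0,slope,sg,mode,w=2):
    out=[];r=r0
    for i,c in enumerate(cols):
        rr=int(round(r)); seg=g[rr-w:rr+w+1,c]
        if mode=="ext": k=rr-w+int(np.argmax(sg*seg)); v=par(c,k,sg)
        else: d=sg*np.diff(g[rr-w-1:rr+w+2,c]); k=int(np.argmax(d)); k=min(max(k,1),len(d)-2); a=d[k-1:k+2]; v=rr-w-1+k+.5+.5*(a[0]-a[2])/(a[0]-2*a[1]+a[2])
        out.append((c,v)); r=v+slope
    return np.array(out)
def rep(n,px,y):
    X=np.array([plane(p,y) for p in px]); k=np.polyfit(X[:,0],X[:,1],1)
    print(n,"pix slope %.4f rms %.2f"%(np.polyfit(px[:,0],px[:,1],1)[0],np.std(px[:,1]-np.polyval(np.polyfit(px[:,0],px[:,1],1),px[:,0]))),"angle %.3f icpt %.1fmm"%(np.arctan(k[0]),k[1]*1e3),"r %.3f..%.3f"%(X[0,0],X[-1,0])); return px
rep("pointer ridge",track(range(252,273),247,-.33,1,"ext"),.110)
rep("ptr low edge ",track(range(256,273),248,-.33,-1,"edge"),.110)
rep("cover lowedge",track(range(276,287),237.5,-.33,-1,"edge"),.092)
rep("cover ridge  ",track(range(270,287),238,-.33,1,"ext",1),.092)
rep("slot         ",track(range(263,288),234,-.33,-1,"ext"),.0475)
# gap cover/pointer line (dark) = cover underside edge further back
rep("gap dark     ",track(range(252,270),246,-.33,-1,"ext"),.1)
E
python3 ang.py
python3 - <<'E'
from h import *
g=dict(np.load("im.npz"))["side"].mean(2)
for c in range(246,276,4): print(c,236,g[234:256,c].round().astype(int).tolist())
E
```

```text
pointer ridge pix slope -0.3504 rms 0.17 angle 0.579 icpt 2.0mm r 0.014..0.083
ptr low edge  pix slope -0.3628 rms 0.13 angle 0.591 icpt -5.9mm r 0.028..0.083
cover lowedge pix slope -0.3087 rms 0.06 angle 0.545 icpt 2.9mm r 0.088..0.120
cover ridge   pix slope -0.3439 rms 0.31 angle 0.571 icpt 3.8mm r 0.068..0.121
slot          pix slope -0.3196 rms 0.13 angle 0.542 icpt 8.8mm r 0.021..0.104
gap dark      pix slope -0.3338 rms 0.14 angle 0.564 icpt 5.6mm r 0.009..0.068
246 236 [130, 131, 136, 137, 138, 138, 139, 136, 137, 134, 136, 131, 124, 128, 117, 96, 69, 92, 129, 143, 142, 143]
250 236 [140, 139, 140, 139, 136, 135, 136, 136, 135, 129, 103, 82, 84, 123, 123, 112, 82, 83, 65, 55, 68, 70]
254 236 [138, 139, 136, 136, 135, 126, 114, 110, 106, 106, 114, 129, 130, 126, 109, 56, 51, 51, 53, 53, 55, 54]
258 236 [130, 123, 112, 107, 107, 105, 107, 107, 108, 109, 119, 128, 124, 101, 53, 50, 50, 55, 66, 67, 62, 73]
262 236 [107, 106, 106, 98, 102, 109, 107, 107, 110, 119, 120, 118, 104, 72, 58, 48, 59, 71, 74, 71, 70, 72]
266 236 [107, 108, 110, 93, 47, 75, 110, 122, 134, 124, 118, 107, 102, 73, 74, 78, 71, 73, 73, 70, 72, 72]
270 236 [107, 108, 108, 106, 79, 65, 113, 137, 120, 109, 106, 98, 75, 73, 97, 123, 86, 67, 71, 69, 73, 71]
274 236 [107, 107, 107, 108, 110, 106, 99, 112, 104, 106, 109, 107, 91, 77, 92, 117, 122, 81, 70, 69, 71, 69]
```

Call:
drive_tool([
  {"hand":0.0,"translation":[1.8,0.3,1.8],"angular":[-0.003,0.017,0]},
  {"hand":0.0,"translation":[3.7,0.6,3.6],"angular":[-0.006,0.0345,0]},
  {"hand":0.0,"translation":[3.7,0.6,3.6],"angular":[-0.006,0.0345,0]},
  {"hand":0.0,"translation":[3.7,0.6,3.6],"angular":[-0.006,0.0345,0]},
], force=70)

```text
t: 19.68
eef_pos: [0.5981, 0.2277, 0.1998]
tool_rot: [0.009, 0.992, 0.087, -0.093]
contact_force: [-1.5, -6.9, 1.5]
gripper_width: 0.152
grasp_force: 70.9
```

```bash
python3 lk.py pics/l2.png; sed -i 's/,237.5,/,236.7,/;s/287),238,/287),237.5,/;s/,234,-.33/,233,-.33/;s/,246,/,245.6,/' ang.py; python3 ang.py
python3 - <<'E'
import numpy as np
im=dict(np.load("im2.npz"))["side"].mean(2)
for c in range(253,290,3): print(c,im[222:252,c].round().astype(int).tolist())
E
```

```text
pos [0.5981 0.2277 0.1998] y [ 0.175 -0.985  0.002] z [-0.182 -0.034 -0.983] q [-0.04  0.63 -0.61  1.51  0.29  1.28 -2.08] F [-1.5 -6.9  1.5] 19.675
angle from grip 0.5887483977619983 tilt -0.18645551042319908
pointer ridge pix slope -0.3523 rms 0.16 angle 0.581 icpt 2.0mm r 0.014..0.083
ptr low edge  pix slope -0.3649 rms 0.15 angle 0.593 icpt -6.0mm r 0.028..0.083
cover lowedge pix slope -0.3638 rms 0.09 angle 0.585 icpt 2.5mm r 0.088..0.121
cover ridge   pix slope -0.3599 rms 0.17 angle 0.581 icpt 7.9mm r 0.068..0.121
slot          pix slope -0.3647 rms 0.16 angle 0.575 icpt 9.3mm r 0.021..0.104
gap dark      pix slope -0.3473 rms 0.14 angle 0.574 icpt 5.7mm r 0.009..0.068
253 [137, 140, 143, 140, 139, 138, 136, 136, 139, 142, 142, 142, 141, 141, 140, 139, 135, 135, 120, 100, 103, 109, 89, 73, 108, 127, 116, 73, 45, 47]
256 [142, 143, 137, 137, 137, 138, 143, 142, 144, 142, 141, 143, 141, 135, 122, 106, 100, 97, 93, 102, 113, 83, 68, 109, 126, 117, 87, 53, 52, 52]
259 [139, 137, 137, 141, 143, 143, 143, 143, 143, 138, 126, 113, 95, 93, 92, 93, 93, 92, 102, 112, 83, 67, 108, 125, 1
[... 684 characters left out ...]
3, 92, 112, 81, 66, 67]
277 [99, 101, 101, 100, 91, 75, 52, 79, 97, 102, 101, 101, 103, 104, 77, 70, 72, 71, 73, 74, 73, 72, 72, 70, 71, 91, 121, 111, 76, 67]
280 [101, 100, 100, 92, 73, 51, 81, 100, 102, 100, 100, 106, 101, 74, 71, 73, 72, 70, 72, 71, 74, 73, 72, 72, 71, 91, 119, 109, 76, 73]
283 [92, 93, 91, 75, 54, 85, 103, 101, 100, 102, 104, 104, 82, 74, 72, 73, 73, 72, 72, 74, 71, 71, 70, 71, 74, 93, 118, 108, 78, 79]
286 [92, 90, 75, 60, 84, 102, 100, 101, 102, 104, 101, 82, 89, 90, 90, 87, 76, 73, 71, 69, 72, 71, 70, 71, 94, 128, 133, 117, 90, 99]
289 [100, 101, 100, 101, 101, 100, 99, 102, 109, 96, 69, 89, 91, 90, 89, 88, 91, 85, 75, 72, 74, 81, 86, 88, 106, 134, 128, 103, 101, 113]
```

Run:
```python
import numpy as np,cv2
im=dict(np.load("im2.npz"))
a=[cv2.resize(im[c][v:v+100,u:u+100].clip(0,255).astype(np.uint8),(400,400),interpolation=cv2.INTER_CUBIC) for c,u,v in(("top",350,155),("side",300,140))]
cv2.imwrite("pics/f.png",np.hstack(a))
```

```text
(no output)
```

View pics/f.png

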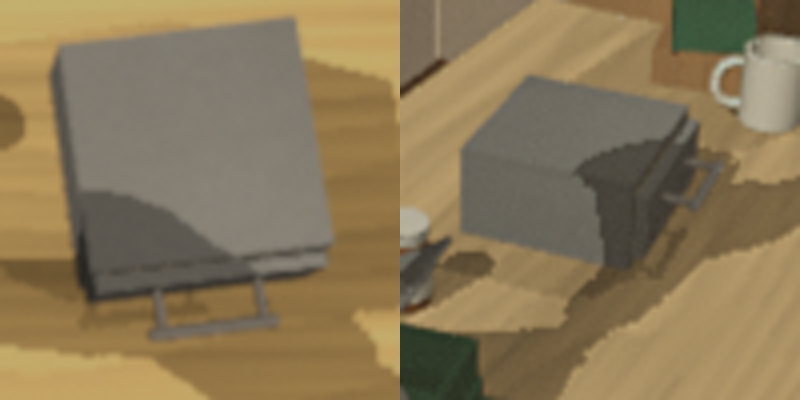

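The last picture shows the drawer shut, with its panel flush against the cabinet (top crop, about (210,270)). The cover is parallel to the pointer.

```bash
python3 -c "
from station import bot
print(bot.hand_in())"
```

```text
the job is handed in; nothing more can be done
None
```

The job is handed in: the weight was set down upright in the drawer, the drawer was pushed to its stop, and the cover is held at about 0.585 rad against a pointer measured at about 0.58–0.59 rad; the hand-in returned no verdict.

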